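# Nest the cobbler's tack pots on the cutting block

### The job

Pack up the four empty tack pots by size: stand the largest upright with its whole base on the round cutting block, then nest the second largest in it, the third in that and the smallest last, working down in that order, each let go standing flat on the floor of the next bigger one. The thin pots dent, so handle them gently by their upright wooden grips: squeeze with no more than 25 N, and set each one down without dropping it or pressing it down with more than 40 N. Leave the brush, the polish tin and the rubber heel where they are.

Things in the scene. Friction and masses are not known exactly. Their poses are not given: they have to be found in the camera images.
- block: round wooden cutting block lying fixed on the bench, 190 mm diameter, 30 mm high, top bare; origin at the centre of its underside, z up
- block_top (a point): centre of the cutting block's top face (30 mm above the bench)
- pot_largest: loose open round aluminium pot, rim 124 mm outer diameter, base 112 mm, 60 mm high to the rim, wall 3 mm, floor 4 mm thick; one upright wooden grip stands on its rim: 10 mm thick (radially), 20 mm wide (tangentially), its top 102 mm above the pot's underside; origin at the centre of the underside, z up through the mouth, the x axis points from the pot's middle to the grip
- pot_largest_grip (a point): point inside that pot's wooden grip, 59 mm from the pot's axis along its x and 86 mm above its underside (26 mm above the rim, 16 mm below the grip's top); same axes as the pot
- pot_second: loose open round aluminium pot, rim 94 mm outer diameter, base 85 mm, 56 mm high to the rim, wall 3 mm, floor 4 mm thick; one upright wooden grip stands on its rim: 10 mm thick (radially), 20 mm wide (tangentially), its top 98 mm above the pot's underside; origin at the centre of the underside, z up through the mouth, the x axis points from the pot's middle to the grip
- pot_second_grip (a point): point inside that pot's wooden grip, 44 mm from the pot's axis along its x and 82 mm above its underside (26 mm above the rim, 16 mm below the grip's top); same axes as the pot
- pot_third: loose open round aluminium pot, rim 68 mm outer diameter, base 61 mm, 52 mm high to the rim, wall 3 mm, floor 4 mm thick; one upright wooden grip stands on its rim: 10 mm thick (radially), 20 mm wide (tangentially), its top 94 mm above the pot's underside; origin at the centre of the underside, z up through the mouth, the x axis points from the pot's middle to the grip
- pot_third_grip (a point): point inside that pot's wooden grip, 31 mm from the pot's axis along its x and 78 mm above its underside (26 mm above the rim, 16 mm below the grip's top); same axes as the pot
- pot_smallest: loose open round aluminium pot, rim 42 mm outer diameter, base 38 mm, 48 mm high to the rim, wall 3 mm, floor 4 mm thick; one upright wooden grip stands on its rim: 10 mm thick (radially), 20 mm wide (tangentially), its top 90 mm above the pot's underside; origin at the centre of the underside, z up through the mouth, the x axis points from the pot's middle to the grip
- pot_smallest_grip (a point): point inside that pot's wooden grip, 18 mm from the pot's axis along its x and 74 mm above its underside (26 mm above the rim, 16 mm below the grip's top); same axes as the pot
- brush: bystander: shoe brush lying bristles down, 160 x 55 mm, 42 mm high, wooden back; origin at the centre of its underside, x lengthwise
- polish_tin: bystander: closed flat metal polish tin, 76 mm diameter, 26 mm high; origin at the centre of its underside
- heel: bystander: black rubber shoe heel, D-shaped, 58 x 56 mm, 24 mm high; origin at its underside, x towards its round end
Things that resemble listed ones, but are neither listed nor needed, are in the scene too. Leave any orange or yellow look-alike of the pot_smallest alone.

How it is judged:
On the way, in this order (a step that is already met when the one before it is completed fails the run):
1. the largest pot stands upright with its whole base on the cutting block, let go (horizontal distance between pot_largest and block_top below 0.039 m and z of pot_largest in the frame of block_top between -0.004 and 0.004 m and angle between pot_largest's own z axis and vertical below 0.06 rad and contact force between the fingers and pot_largest below 0.05 N), for 0.2 s.
2. the second largest pot stands flat on the floor inside the largest pot, let go (horizontal distance between pot_second and pot_largest below 0.015 m and z of pot_second in the frame of pot_largest between 0 and 0.008 m and angle between pot_second's own z axis and vertical below 0.06 rad and contact force between the fingers and pot_second below 0.05 N), for 0.2 s.
3. the third pot stands flat on the floor inside the second largest pot, let go (horizontal distance between pot_third and pot_second below 0.015 m and z of pot_third in the frame of pot_second between 0 and 0.008 m and angle between pot_third's own z axis and vertical below 0.06 rad and contact force between the fingers and pot_third below 0.05 N), for 0.2 s.
4. the smallest pot stands flat on the floor inside the third pot, let go (horizontal distance between pot_smallest and pot_third below 0.015 m and z of pot_smallest in the frame of pot_third between 0 and 0.008 m and angle between pot_smallest's own z axis and vertical below 0.06 rad and contact force between the fingers and pot_smallest below 0.05 N), for 0.2 s.
At the end, for the whole second after the job is handed in: Largest pot upright (0.06 rad) on the block, axes within 39 mm (whole base on it); each smaller pot upright on the floor of the next larger: underside less than 8 mm above that pot's underside, axes within 15 mm; all still and released; bystanders moved under 30 mm (horizontal distance between pot_largest and block_top below 0.039 m and z of pot_largest in the frame of block_top between -0.004 and 0.004 m and angle between each of pot_largest, pot_second, pot_third, pot_smallest's own z axis and vertical below 0.06 rad and horizontal distance between pot_second and pot_largest below 0.015 m and z of pot_second in the frame of pot_largest between 0 and 0.008 m and horizontal distance between pot_third and pot_second below 0.015 m and z of pot_third in the frame of pot_second between 0 and 0.008 m and horizontal distance between pot_smallest and pot_third below 0.015 m and z of pot_smallest in the frame of pot_third between 0 and 0.008 m and linear speed of each of pot_largest, pot_second, pot_third, pot_smallest below 0.02 m/s); the robot touches nothing.
It fails at once if a pot squeezed by the gripper with more than 30 N a finger (60 N for both together) (contact force between the fingers and pot_largest above 60 N or contact force between the fingers and pot_second above 60 N or contact force between the fingers and pot_third above 60 N or contact force between the fingers and pot_smallest above 60 N).
It fails at once if a pot let fall (faster than 0.45 m/s while no finger touches it, a drop of some 10 mm), or pressed with more than 40 N onto the block or the next pot ((contact force between the fingers and pot_largest below 0.05 N and linear speed of pot_largest above 0.45 m/s) or (contact force between the fingers and pot_second below 0.05 N and linear speed of pot_second above 0.45 m/s) or (contact force between the fingers and pot_third below 0.05 N and linear speed of pot_third above 0.45 m/s) or (contact force between the fingers and pot_smallest below 0.05 N and linear speed of pot_smallest above 0.45 m/s) or contact force between pot_largest and block above 40 N or contact force between pot_second and pot_largest above 40 N or contact force between pot_third and pot_second above 40 N or contact force between pot_smallest and pot_third above 40 N).
It fails at once if the brush pushed more than 30 mm (distance of brush from where it was at the start of the episode above 0.03 m).
It fails at once if the polish tin pushed more than 30 mm (distance of polish_tin from where it was at the start of the episode above 0.03 m).
It fails at once if the rubber heel pushed more than 30 mm (distance of heel from where it was at the start of the episode above 0.03 m).
It also fails if it takes over 72 s, if anything falls off the work surface, if the arm or the gripper's body presses on something with over 40 N, if the wrist force passes 120 N, or if a joint passes its speed limit or range.

### The arm

A 6-joint arm with a two-finger parallel gripper is mounted at the origin on the work surface. World frame = base frame: x ahead of the robot, y to its left, z up, the work surface at z = 0. Lengths are in m, angles in rad, forces in N, time in s.
With the tool pointing down it reaches from about 0.225 to 0.875 m from the base axis. Payload 3.4 kg.
Tool frame: the origin (TCP) lies at the very end of the fingers, on their centre line; the grasp point (between the pads) lies manip.grip_point_offset behind it (manip.grip_point_offset is the distance from the TCP to the grasp point, in m); z points along the fingers, y is the line along which they close (so a half turn about z gives the same grasp; the last joint's range is limited). The gripper opens to 85 mm and grips with 20 to 120 N. Pads are 22 mm wide; open, the fingers measure 114 mm over their backs; the gripper's body (76 mm by 85 mm) begins 54 mm behind the grasp point. The pads swing forward as they close: fully open they stand 13 mm farther back than shut.
Start: joints at [1.086, 0.276, 1.505, -0, 1.361, -0.121], TCP at [0.205, 0.537, 0.231] pointing down, gripper open.
Joint ranges: [-2.89, 2.89], [-0.75, 2.08], [0.22, 2.7], [-1.18, 4.32], [0.11, 2.71], [-2.7, 2.7]. Speed limits (rad/s): [2.57, 2.57, 3.14, 3.14, 3.14, 3.14].

### API

Orientations are given as a unit quaternion [w, x, y, z].
In Python, from rig import manip gives the robot as it stands.
- The arm moves only by the shell command python3 -m pendant 'ROWS' [FORCE]. ROWS is JSON, a list of rows, each an object of numbers: "jaw": the opening, from -1 (shut) to 1 (fully open); "tx", "ty", "tz": the shift along the world's x, y, z in cm; "ax", "ay", "az": the turn, a rotation vector about the world's x, y, z in degrees. In form: [{"jaw": .., "tx": .., "ty": .., "tz": .., "ax": .., "ay": .., "az": ..}, ...]. A call has 1 to 10 rows; each row is the pose to reach, as a shift and turn from the pose commanded when the call began; what a row does not reach only later rows make up. A row lasts 1/8 s, in which the tool goes at most 62.5 mm and 10.7 degrees, less where a joint would pass 70% of its speed; a pose out of reach is approached as far as the arm can. A call with a gripper value outside its range is refused whole. The fingers move at their own pace and stop on an object; FORCE is the grip in N (left out, the last holds). Time passes only in rows, so rows that repeat a pose let the fingers close. It gives the time, the measured TCP pose, the force, the opening and the grip force at its end, in the units of the state.
- manip.get_state(): the state, without advancing time (a new reading comes with each control period).
- manip.get_image(name): name is "scene" or "top" or "wrist"; returns a dict with "pixels" (480x640x3 uint8, blue, green, red), "depth" (480x640 float32, m along the optical axis (not along the pixel's ray), 0 where there is no reading), "fx", "fy", "cx", "cy" (pixels), "pose" (4x4, takes a point from camera to world coordinates). Camera axes: x right, y down, z forward; pixel columns grow to the right and rows downward; lengths in m; the calibration is good to about 2 mm. A picture is of the moment at which its call begins.
- manip.sign_off(): hands the job in; it is judged then, once.
The state is a dict: "clock": time; "qpos": joint angles; "qd": joint speeds; "effort": joint torques, N m; "position": TCP position; "ee_rot": TCP orientation; "contact_force": force on the tool from outside, world axes, zero at the start; "moment": the same for the moment, N m; "width": finger opening in m; "gripper_force": force on a finger pad.
Only numpy, scipy, OpenCV 4.12 (cv2) and the standard library are available. Lean on these libraries where they do the work, as an engineer would, in place of code of your own. Each camera call takes 0.05 s, during which the arm holds its last target. There are 200 camera calls.

## Working session

There is one attempt and no reset: what is moved stays moved. The work goes in short steps, Python scripts to look and compute and a shell command to move; the robot and the scene stay as the last step left them, time stands still between calls to the robot, and variables do not carry over. Pictures are saved under pics/ and viewed, at most 10 in all, crops included, and the job is handed in when it is done.

```bash
ls; mkdir -p pics
python3 - <<'E'
from rig import manip
import cv2,numpy as np,pickle
print(manip.get_state(), manip.grip_point_offset)
d={}
for n in("top","scene"):
    im=manip.get_image(n); d[n]=im
    cv2.imwrite(f"pics/{n}0.png",im["pixels"]); print(n,im["fx"],im["cx"],im["cy"],np.round(im["pose"],3).tolist())
pickle.dump(d,open("im0.pkl","wb"))
E
```

```text
pics
{'clock': 0.0, 'qpos': array([ 1.08599324e+00,  2.76563036e-01,  1.50615026e+00, -1.32700537e-05,
        1.36072938e+00, -1.20998416e-01]), 'qd': array([ 9.34797237e-04, -1.70933696e-05,  9.20194101e-04, -1.94539803e-04,
        1.93492326e-04,  2.83203963e-04]), 'effort': array([ 3.96612040e-05, -4.16772795e+01, -2.45806700e+01,  1.57667187e-04,
        1.13140073e-02,  8.61335195e-06]), 'position': array([0.20435334, 0.5368712 , 0.23045113]), 'ee_rot': array([-2.69729153e-04,  1.80899405e-01,  9.83501169e-01, -8.84835392e-04]), 'contact_force': array([-0.0216187 ,  0.00122739, -0.56207787]), 'moment': array([-0.00388441,  0.04212515,  0.02305166]), 'gripper_force': 0.0, 'width': 0.08553081444848325} 0.0187
top 449.41522286053566 307.3800033179476 246.27937038612052 [[-0.003, -0.995, 0.103, 0.417], [-1.0, 0.002, -0.019, 0.0], [0.019, -0.103, -0.994, 1.101], [0.0, 0.0, 0.0, 1.0]]
scene 602.4231029196371 316.9679516824121 237.3558403296859 [[-0.684, 0.524, -0.508, 1.339], [0.729, 0.503, -0.464, 0.717], [0.012, -0.688, -0.726, 1.179], [0.0, 0.0, 0.0, 1.0]]
```

View pics/top0.png

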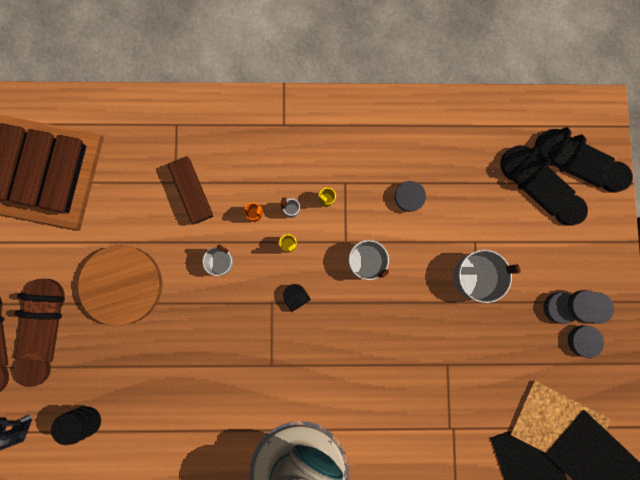

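View pics/scene0.png

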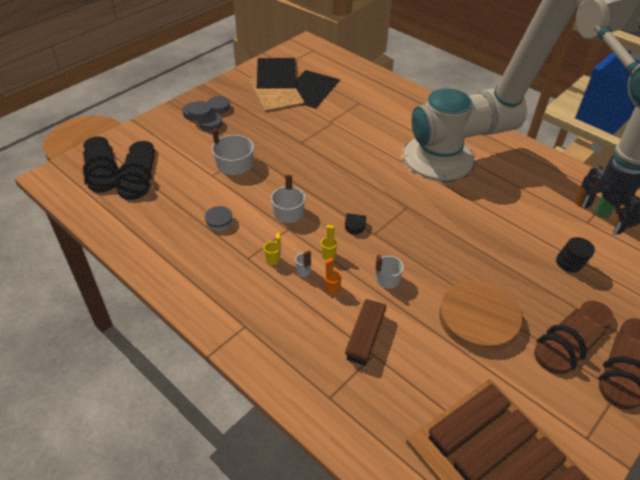

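The top view shows the block at (119,285), largest pot at (485,276) with its grip at (514,268), second at (369,260) with its grip at (383,273), third at (218,261) with its grip at (222,249), and smallest at (291,208) with its grip at (284,203). The look-alikes are orange at (254,212) and yellow at (327,196) and (288,243). The scene view shows the same pots at (233,154), (288,204), (389,271) and (303,264).

```bash
cat > lib.py <<'E'
import numpy as np,cv2
from scipy.optimize import least_squares
def cloud(im):
    v,u=np.indices(im["depth"].shape); d=im["depth"]
    P=np.stack([(u-im["cx"])/im["fx"]*d,(v-im["cy"])/im["fy"]*d,d],-1)
    P=P@im["pose"][:3,:3].T+im["pose"][:3,3]
    P[d<=0]=np.nan
    return P
def ray(im,uv,z):
    uv=np.atleast_2d(uv).astype(float)
    r=np.c_[(uv[:,0]-im["cx"])/im["fx"],(uv[:,1]-im["cy"])/im["fy"],np.ones(len(uv))]@im["pose"][:3,:3].T
    o=im["pose"][:3,3]; return o+r*((z-o[2])/r[:,2])[:,None]
def circ(xy):
    f=lambda p:np.hypot(*(xy-p[:2]).T)-p[2]
    return least_squares(f,[*xy.mean(0),.04],loss="soft_l1",f_scale=.002).x
def tri(ima,uva,imb,uvb):
    Pm=[]
    for im in(ima,imb):
        T=np.linalg.inv(im["pose"])[:3]; K=np.array([[im["fx"],0,im["cx"]],[0,im["fy"],im["cy"]],[0,0,1]]); Pm.append(K@T)
    X=cv2.triangulatePoints(*Pm,np.float64(uva).reshape(2,1),np.float64(uvb).reshape(2,1)); return X[:3,0]/X[3,0]
POTS={"largest":(.124,.060,.102,.059),"second":(.094,.056,.098,.044),"third":(.068,.052,.094,.031),"smallest":(.042,.048,.090,.018)}
E
python3 - <<'E'
import pickle; from lib import *
d=pickle.load(open("im0.pkl","rb")); T,S=d["top"],d["scene"]
C={k:cloud(d[k]) for k in d}
px={"largest":(485,276),"second":(369,260),"third":(218,261),"smallest":(291,208)}
np.set_printoptions(precision=4,suppress=True)
for n,(D,h,t,r) in POTS.items():
    c0=ray(T,px[n],h)[0,:2]
    for k in C:
        P=C[k].reshape(-1,3); col=d[k]["pixels"].reshape(-1,3).astype(int)
        near=np.hypot(*(P[:,:2]-c0).T)<D/2+.03
        sat=col.max(1)-col.min(1)
        g=near&(P[:,2]>h+.008)&(P[:,2]<.13)
        rim=near&(abs(P[:,2]-h)<.006)&(sat<40)
        G=P[g]; c=circ(P[rim][:,:2]) if rim.sum()>8 else np.zeros(3)
        print(n,k,"rim n",rim.sum(),c,"rimz",np.percentile(P[near&(sat<40)][:,2],[90,95,98]),"grip n",g.sum(),G.mean(0),"top",np.percentile(G[:,2],[80,95]), "ang",np.degrees(np.arctan2(*(G.mean(0)[:2]-c[:2])[::-1])),"r",np.hypot(*(G.mean(0)[:2]-c[:2])))
c0=ray(T,(119,285),.03)[0]
for k in C:
    P=C[k].reshape(-1,3); m=(np.hypot(*(P[:,:2]-c0[:2]).T)<.12)&(abs(P[:,2]-.03)<.008)
    q=P[m][:,:2].astype(np.float32); print("block",k,cv2.minEnclosingCircle(q),q.mean(0),np.median(P[m][:,2]))
for nm,p in dict(brush=(190,190),tin=(410,196),heel=(296,297)).items(): print(nm,ray(T,p,.03)[0])
E
```

```text
largest top rim n 278 [ 0.4545 -0.4326  0.0596] rimz [0.058  0.0608 0.0756] grip n 95 [ 0.4691 -0.4879  0.0909] top [0.1012 0.1031] ang -75.20343849086156 r 0.05716504527981478
largest scene rim n 158 [ 0.4608 -0.4335  0.0597] rimz [0.0562 0.06   0.08  ] grip n 66 [ 0.4775 -0.4893  0.0862] top [0.0964 0.1008] ang -73.3811133565186 r 0.05820057989016312
second top rim n 152 [ 0.4936 -0.162   0.0447] rimz [0.0538 0.0565 0.059 ] grip n 53 [ 0.4601 -0.1897  0.0918] top [0.0987 0.0999] ang -140.36115388114757 r 0.04346203024717954
second scene rim n 138 [ 0.5003 -0.1622  0.0448] rimz [0.0545 0.0587 0.0798] grip n 75 [ 0.4681 -0.1906  0.0829] top [0.0926 0.0983] ang -138.57034042448987 r 0.0429888370108181
third top rim n 114 [0.491 0.191 0.032] rimz [0.051  0.0533 0.0556] grip n 50 [0.5169 0.1736 0.0886] top [0.0944 0.0953] ang -33.85691045492165 r 0.031197814385056002
third scene rim n 104 [0.4969 0.1904 0.0324] rimz [0.051  0.0602 0.0815] grip n 77 [0.5264 0.1766 0.0807] top [0.0915 0.0938] ang -25.087687369934002 r 0.03261029911050806
smallest top rim n 58 [0.6198 0.0184 0.0189] rimz [0.05   0.0656 0.0796] grip n 54 [0.6231 0.0359 0.0829] top [0.0905 0.0917] ang 79.43699374495921 r 0.017816835868574642
smallest scene rim n 47 [0.6252 0.02   0.0197] rimz [0.0726 0.0801 0.0849] grip n 89 [0.6321 0.0374 0.0759] top [0.086  0.0899] ang 68.59630473351865 r 0.01876577227798517
block top ((0.4375569224357605, 0.42693668603897095), 0.09582822769880295) [0.4365 0.4256] 0.029443442986266777
block scene ((0.44223102927207947, 0.4238058626651764), 0.09824231266975403) [0.4467 0.4279] 0.02836763651513685
brush [0.6649 0.263  0.03  ]
tin [ 0.6504 -0.2705  0.03  ]
heel [0.4071 0.0072 0.03  ]
```

```bash
python3 -m pendant '[{"jaw":0.4,"tx":25,"ty":-50,"tz":0,"az":-96},{"jaw":0.4,"tx":25,"ty":-50,"tz":0,"az":-96},{"jaw":0.4,"tx":25,"ty":-50,"tz":0,"az":-96},{"jaw":0.4,"tx":25,"ty":-50,"tz":0,"az":-96},{"jaw":0.4,"tx":25,"ty":-50,"tz":0,"az":-96},{"jaw":0.4,"tx":25,"ty":-50,"tz":0,"az":-96},{"jaw":0.4,"tx":25,"ty":-50,"tz":0,"az":-96},{"jaw":0.4,"tx":25,"ty":-50,"tz":0,"az":-96},{"jaw":0.4,"tx":25,"ty":-50,"tz":0,"az":-96},{"jaw":0.4,"tx":25,"ty":-50,"tz":0,"az":-96}]' 24
```

```text
invalid input at $[0]: expected keys jaw, tx, ty, tz, ax, ay, az
```

```bash
python3 -m pendant '[{"jaw":0.4,"tx":25,"ty":-50,"tz":0,"ax":0,"ay":0,"az":-96},{"jaw":0.4,"tx":25,"ty":-50,"tz":0,"ax":0,"ay":0,"az":-96},{"jaw":0.4,"tx":25,"ty":-50,"tz":0,"ax":0,"ay":0,"az":-96},{"jaw":0.4,"tx":25,"ty":-50,"tz":0,"ax":0,"ay":0,"az":-96},{"jaw":0.4,"tx":25,"ty":-50,"tz":0,"ax":0,"ay":0,"az":-96},{"jaw":0.4,"tx":25,"ty":-50,"tz":0,"ax":0,"ay":0,"az":-96},{"jaw":0.4,"tx":25,"ty":-50,"tz":0,"ax":0,"ay":0,"az":-96},{"jaw":0.4,"tx":25,"ty":-50,"tz":0,"ax":0,"ay":0,"az":-96},{"jaw":0.4,"tx":25,"ty":-50,"tz":0,"ax":0,"ay":0,"az":-96},{"jaw":0.4,"tx":25,"ty":-50,"tz":0,"ax":0,"ay":0,"az":-96}]' 24
```

```text
clock: 1.35
position: [0.4563, 0.0338, 0.2309]
ee_rot: [0.001, 0.854, 0.521, -0.0]
contact_force: [-0.5, 0.0, -0.2]
width: 0.0598
gripper_force: 0.0
```

```bash
python3 -m pendant '[{"jaw":0.0,"tx":1,"ty":-52,"tz":0,"ax":0,"ay":0,"az":-48},{"jaw":0.0,"tx":1,"ty":-52,"tz":0,"ax":0,"ay":0,"az":-48},{"jaw":0.0,"tx":1,"ty":-52,"tz":0,"ax":0,"ay":0,"az":-48},{"jaw":0.0,"tx":1,"ty":-52,"tz":0,"ax":0,"ay":0,"az":-48},{"jaw":0.0,"tx":1,"ty":-52,"tz":0,"ax":0,"ay":0,"az":-48},{"jaw":0.0,"tx":1,"ty":-52,"tz":0,"ax":0,"ay":0,"az":-48},{"jaw":0.0,"tx":1,"ty":-52,"tz":0,"ax":0,"ay":0,"az":-48},{"jaw":0.0,"tx":1,"ty":-52,"tz":0,"ax":0,"ay":0,"az":-48},{"jaw":0.0,"tx":1,"ty":-52,"tz":0,"ax":0,"ay":0,"az":-48},{"jaw":0.0,"tx":1,"ty":-52,"tz":0,"ax":0,"ay":0,"az":-48}]'
python3 - <<'E'
from rig import manip
import cv2,pickle
w=manip.get_image("wrist"); s=manip.get_state(); pickle.dump((w,s),open("w1.pkl","wb")); cv2.imwrite("pics/w1.png",w["pixels"]); print(s["position"],s["ee_rot"],w["pose"].round(3).tolist())
E
```

```text
clock: 2.6
position: [0.4648, -0.482, 0.2302]
ee_rot: [-0.001, 0.991, 0.132, -0.0]
contact_force: [0.4, 0.9, 1.0]
width: 0.0431
gripper_force: 0.0
[ 0.46490471 -0.48068229  0.23068876] [-1.43283654e-03  9.91198828e-01  1.32373713e-01 -1.75924966e-04] [[0.262, -0.92, -0.291, 0.539], [-0.965, -0.251, -0.077, -0.462], [-0.002, 0.301, -0.954, 0.373], [0.0, 0.0, 0.0, 1.0]]
```

View pics/w1.png

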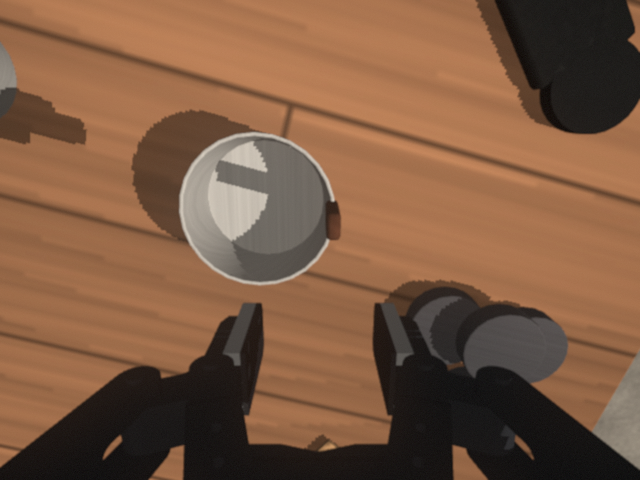

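The wrist view shows the largest pot centred near (259,208), its grip top at (333,220), and the fingers below it.

```bash
cat >> lib.py <<'E'
def pot(im,n,c0,z0=0.,colour=False):
    """rim circle and grip from an image's depth cloud; z0 = height of the pot's underside"""
    D,h,t,r=POTS[n]; P=cloud(im).reshape(-1,3); col=im["pixels"].reshape(-1,3).astype(int); sat=col.max(1)-col.min(1)
    near=np.hypot(*(P[:,:2]-np.array(c0)[:2]).T)<D/2+.025
    ring=near&(abs(P[:,2]-z0-h)<.004)&(sat<50)&(col.mean(1)>70)
    c=circ(P[ring][:,:2]); g=near&(P[:,2]>z0+t-.004)&(P[:,2]<z0+t+.006)
    G=P[g]; q=G.mean(0); v=q[:2]-c[:2]
    f=near&(P[:,2]>z0+h+.012)&(P[:,2]<z0+t+.006); F=P[f]
    bx=cv2.minAreaRect(F[:,:2].astype(np.float32)*1000) if len(F)>4 else None
    print(n,"n",ring.sum(),"rim",c.round(4),"rimz %.4f"%np.median(P[ring][:,2]),"| top n",g.sum(),q.round(4),"r %.4f ang %.1f"%(np.hypot(*v),np.degrees(np.arctan2(v[1],v[0]))),"rect",bx)
    return c,q
E
python3 - <<'E'
import pickle; from lib import *
w,s=pickle.load(open("w1.pkl","rb")); d=pickle.load(open("im0.pkl","rb"))
for im in (w,d["top"],d["scene"]): pot(im,"largest",(.457,-.433))
E
```

```text
largest n 2139 rim [ 0.4561 -0.4337  0.0597] rimz 0.0599 | top n 382 [ 0.4715 -0.4902  0.1016] r 0.0586 ang -74.8 rect ((471.1630859375, -490.44921875), (19.76650619506836, 9.912371635437012), 13.693000793457031)
largest n 234 rim [ 0.4546 -0.4332  0.0599] rimz 0.0595 | top n 38 [ 0.4699 -0.4898  0.1012] r 0.0586 ang -74.8 rect ((469.44305419921875, -490.3648681640625), (19.791072845458984, 11.16789436340332), 12.73525619506836)
largest n 92 rim [ 0.4613 -0.4339  0.0599] rimz 0.0586 | top n 9 [ 0.4769 -0.4912  0.1009] r 0.0593 ang -74.8 rect ((477.05987548828125, -489.4054260253906), (24.34235191345215, 17.462169647216797), 5.121932029724121)
```

```bash
python3 -m pendant '[{"jaw":0.0,"tx":0.65,"ty":-0.7,"tz":-6,"ax":0,"ay":0,"az":0},{"jaw":0.0,"tx":0.65,"ty":-0.7,"tz":-10,"ax":0,"ay":0,"az":0},{"jaw":0.0,"tx":0.65,"ty":-0.7,"tz":-14,"ax":0,"ay":0,"az":0},{"jaw":0.0,"tx":0.65,"ty":-0.7,"tz":-16.2,"ax":0,"ay":0,"az":0},{"jaw":0.0,"tx":0.65,"ty":-0.7,"tz":-16.2,"ax":0,"ay":0,"az":0},{"jaw":-0.4,"tx":0.65,"ty":-0.7,"tz":-16.2,"ax":0,"ay":0,"az":0},{"jaw":-0.6,"tx":0.65,"ty":-0.7,"tz":-16.2,"ax":0,"ay":0,"az":0},{"jaw":-0.8,"tx":0.65,"ty":-0.7,"tz":-16.2,"ax":0,"ay":0,"az":0},{"jaw":-1,"tx":0.65,"ty":-0.7,"tz":-16.2,"ax":0,"ay":0,"az":0},{"jaw":-1,"tx":0.65,"ty":-0.7,"tz":-16.2,"ax":0,"ay":0,"az":0}]' 24
```

```text
clock: 3.9
position: [0.4719, -0.4901, 0.0711]
ee_rot: [0.001, 0.991, 0.132, 0.001]
contact_force: [1.2, 1.0, 6.4]
width: 0.01
gripper_force: 24.3
```

```bash
python3 -m pendant '[{"jaw":-1,"tx":0,"ty":0,"tz":0.5,"ax":0,"ay":0,"az":0},{"jaw":-1,"tx":0,"ty":0,"tz":1,"ax":0,"ay":0,"az":0},{"jaw":-1,"tx":0,"ty":0,"tz":2,"ax":0,"ay":0,"az":0},{"jaw":-1,"tx":0,"ty":0,"tz":4,"ax":0,"ay":0,"az":0},{"jaw":-1,"tx":0,"ty":0,"tz":6,"ax":0,"ay":0,"az":0},{"jaw":-1,"tx":0,"ty":0,"tz":8,"ax":0,"ay":0,"az":0},{"jaw":-1,"tx":0,"ty":0,"tz":10,"ax":0,"ay":0,"az":0},{"jaw":-1,"tx":0,"ty":0,"tz":12,"ax":0,"ay":0,"az":0},{"jaw":-1,"tx":0,"ty":0,"tz":13,"ax":0,"ay":0,"az":0},{"jaw":-1,"tx":0,"ty":0,"tz":13,"ax":0,"ay":0,"az":0}]'
python3 - <<'E'
from rig import manip
import cv2,pickle
from lib import *
w=manip.get_image("wrist"); s=manip.get_state(); pickle.dump((w,s),open("w2.pkl","wb")); cv2.imwrite("pics/w2.png",w["pixels"]); print(s["position"],s["ee_rot"],s["contact_force"],s["moment"])
E
```

```text
clock: 5.15
position: [0.4713, -0.4899, 0.2002]
ee_rot: [0.001, 0.991, 0.132, 0.0]
contact_force: [0.4, -0.4, -1.6]
width: 0.0097
gripper_force: 23.5
[ 0.47097821 -0.48948938  0.1991752 ] [-5.13147200e-05  9.91270302e-01  1.31845293e-01 -7.32559534e-05] [ 0.20403913  0.04151458 -3.2131002 ] [-0.08638969 -0.03555648  0.01874682]
```

View pics/w2.png

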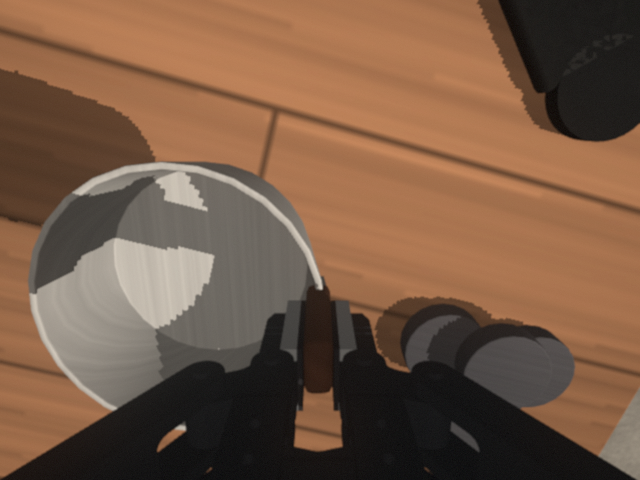

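```bash
python3 -m pendant '[{"jaw":-1,"tx":0,"ty":1,"tz":1,"ax":0,"ay":0,"az":2},{"jaw":-1,"tx":0,"ty":3,"tz":2,"ax":0,"ay":0,"az":6},{"jaw":-1,"tx":0,"ty":7,"tz":3,"ax":0,"ay":0,"az":13},{"jaw":-1,"tx":0,"ty":12,"tz":3,"ax":0,"ay":0,"az":20},{"jaw":-1,"tx":0,"ty":18,"tz":3,"ax":0,"ay":0,"az":28},{"jaw":-1,"tx":0,"ty":24,"tz":3,"ax":0,"ay":0,"az":36},{"jaw":-1,"tx":0,"ty":30,"tz":3,"ax":0,"ay":0,"az":44},{"jaw":-1,"tx":0,"ty":36,"tz":3,"ax":0,"ay":0,"az":52},{"jaw":-1,"tx":0,"ty":42,"tz":3,"ax":0,"ay":0,"az":60},{"jaw":-1,"tx":0,"ty":48,"tz":3,"ax":0,"ay":0,"az":68}]'; python3 -m pendant '[{"jaw":-1,"tx":0,"ty":6,"tz":0,"ax":0,"ay":0,"az":8},{"jaw":-1,"tx":0,"ty":12,"tz":0,"ax":0,"ay":0,"az":16},{"jaw":-1,"tx":0,"ty":18,"tz":0,"ax":0,"ay":0,"az":24},{"jaw":-1,"tx":0,"ty":24,"tz":0,"ax":0,"ay":0,"az":32},{"jaw":-1,"tx":0,"ty":30,"tz":0,"ax":0,"ay":0,"az":40},{"jaw":-1,"tx":0,"ty":36,"tz":0,"ax":0,"ay":0,"az":48},{"jaw":-1,"tx":0,"ty":41,"tz":0,"ax":0,"ay":0,"az":56},{"jaw":-1,"tx":-0.3,"ty":45,"tz":0,"ax":0,"ay":0,"az":62},{"jaw":-1,"tx":-0.3,"ty":48,"tz":0,"ax":0,"ay":0,"az":66.8},{"jaw":-1,"tx":-0.3,"ty":48.8,"tz":0,"ax":0,"ay":0,"az":66.8}]'
python3 - <<'E'
from rig import manip
import pickle
from lib import *
w=manip.get_image("wrist"); s=manip.get_state(); pickle.dump((w,s),open("w3.pkl","wb")); print(s["position"],s["ee_rot"],s["contact_force"],s["width"])
P=cloud(w).reshape(-1,3); px=s["position"]; c=px[:2]-.059*np.array([.5,.866]); z0=px[2]-.0673-.002
pot(w,"largest",c,z0)
col=w["pixels"].reshape(-1,3).astype(int)
m=(np.hypot(*(P[:,:2]-c).T)<.07)&(abs(P[:,2]-z0-.06)<.02)&(abs(np.hypot(*(P[:,:2]-c).T)-.06)<.003)&(col.mean(1)>70)
A=np.c_[P[m][:,:2]-c,np.ones(m.sum())]; print("rim plane",np.linalg.lstsq(A,P[m][:,2],rcond=None)[0],m.sum())
b=(P[:,2]>.024)&(P[:,2]<.034)&(np.hypot(*(P[:,:2]-[.439,.4265]).T)<.12)
if b.sum()>50: print("block",P[b][:,:2].min(0),P[b][:,:2].max(0),np.median(P[b][:,2]))
cv2.imwrite("pics/w3.png",w["pixels"])
E
```

```text
clock: 6.45
position: [0.4702, -0.0072, 0.2296]
ee_rot: [-0.0, 0.746, 0.666, 0.0]
contact_force: [0.8, -0.8, -1.8]
width: 0.0096
gripper_force: 23.6
clock: 7.7
position: [0.4669, 0.48, 0.2287]
ee_rot: [-0.001, 0.258, 0.966, -0.0]
contact_force: [-0.4, -0.8, -2.0]
width: 0.0095
gripper_force: 23.6
[0.4671535  0.47989886 0.22873539] [-5.18454030e-04  2.58608413e-01  9.65982094e-01 -1.14296526e-04] [-0.03746111  1.01204929 -1.64457026] 0.009620120406950032
largest n 5197 rim [0.4377 0.4292 0.0598] rimz 0.2177 | top n 3245 [0.4634 0.482  0.2618] r 0.0587 ang 64.0 rect ((466.0918884277344, 480.4997863769531), (36.92228698730469, 23.48948860168457), 60.570735931396484)
rim plane [-0.01610952  0.03601544  0.21283919] 11909
block [0.34294012 0.37524039] [0.52781606 0.5214999 ] 0.030357087694972806
```

View pics/w3.png

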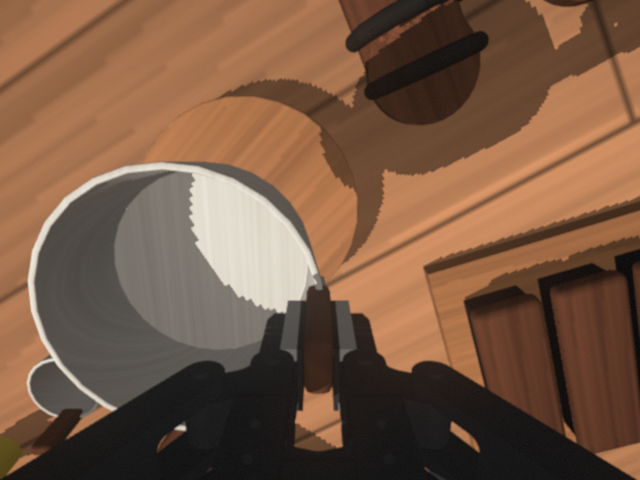

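```bash
python3 -m pendant '[{"jaw":-1,"tx":0,"ty":-0.2,"tz":-2,"ax":0,"ay":0,"az":0},{"jaw":-1,"tx":0,"ty":-0.2,"tz":-5,"ax":0,"ay":0,"az":0},{"jaw":-1,"tx":0,"ty":-0.2,"tz":-8,"ax":0,"ay":0,"az":0},{"jaw":-1,"tx":0,"ty":-0.2,"tz":-10,"ax":0,"ay":0,"az":0},{"jaw":-1,"tx":0,"ty":-0.2,"tz":-11.3,"ax":0,"ay":0,"az":0},{"jaw":-1,"tx":0,"ty":-0.2,"tz":-11.8,"ax":0,"ay":0,"az":0},{"jaw":-1,"tx":0,"ty":-0.2,"tz":-12.1,"ax":0,"ay":0,"az":0},{"jaw":-1,"tx":0,"ty":-0.2,"tz":-12.3,"ax":0,"ay":0,"az":0},{"jaw":-1,"tx":0,"ty":-0.2,"tz":-12.3,"ax":0,"ay":0,"az":0}]'; python3 -m pendant '[{"jaw":-1,"tx":0,"ty":0,"tz":-0.15,"ax":0,"ay":0,"az":0},{"jaw":-1,"tx":0,"ty":0,"tz":-0.3,"ax":0,"ay":0,"az":0},{"jaw":-1,"tx":0,"ty":0,"tz":-0.3,"ax":0,"ay":0,"az":0}]'
```

```text
clock: 8.88
position: [0.4683, 0.4766, 0.1068]
ee_rot: [0.0, 0.259, 0.966, 0.0]
contact_force: [0.1, -1.2, -1.7]
width: 0.0095
gripper_force: 23.6
clock: 9.25
position: [0.468, 0.4763, 0.1032]
ee_rot: [-0.0, 0.259, 0.966, -0.0]
contact_force: [0.2, -0.1, -1.8]
width: 0.0098
gripper_force: 23.6
```

```bash
for i in 1 ; do python3 -m pendant '[{"jaw":-1,"tx":0,"ty":0,"tz":-0.1,"ax":0,"ay":0,"az":0},{"jaw":-1,"tx":0,"ty":0,"tz":-0.1,"ax":0,"ay":0,"az":0}]'; done;  python3 -m pendant '[{"jaw":-1,"tx":0,"ty":0,"tz":-0.1,"ax":0,"ay":0,"az":0},{"jaw":-1,"tx":0,"ty":0,"tz":-0.1,"ax":0,"ay":0,"az":0}]'
```

```text
clock: 9.5
position: [0.4681, 0.4763, 0.1022]
ee_rot: [-0.0, 0.259, 0.966, -0.0]
contact_force: [0.5, -0.2, -2.2]
width: 0.0098
gripper_force: 23.6
clock: 9.75
position: [0.4681, 0.4764, 0.1013]
ee_rot: [0.0, 0.259, 0.966, 0.0]
contact_force: [-0.1, 0.0, -1.2]
width: 0.0096
gripper_force: 23.6
```

```bash
python3 -m pendant '[{"jaw":-1,"tx":0,"ty":0,"tz":-0.1,"ax":0,"ay":0,"az":0},{"jaw":-1,"tx":0,"ty":0,"tz":-0.1,"ax":0,"ay":0,"az":0}]';  python3 -m pendant '[{"jaw":-1,"tx":0,"ty":0,"tz":-0.1,"ax":0,"ay":0,"az":0},{"jaw":-1,"tx":0,"ty":0,"tz":-0.1,"ax":0,"ay":0,"az":0}]'
```

```text
clock: 10.0
position: [0.4683, 0.4765, 0.1011]
ee_rot: [0.0, 0.259, 0.966, 0.0]
contact_force: [-0.1, -0.3, 4.1]
width: 0.0093
gripper_force: 24.4
clock: 10.25
position: [0.4683, 0.4766, 0.1011]
ee_rot: [0.0, 0.259, 0.966, 0.001]
contact_force: [-1.6, -1.2, 8.4]
width: 0.0094
gripper_force: 25.1
```

```bash
python3 -m pendant '[{"jaw":-0.7,"tx":0,"ty":0,"tz":0.1,"ax":0,"ay":0,"az":0},{"jaw":-0.4,"tx":0,"ty":0,"tz":0.1,"ax":0,"ay":0,"az":0},{"jaw":-0.3,"tx":0,"ty":0,"tz":0.1,"ax":0,"ay":0,"az":0},{"jaw":-0.3,"tx":0,"ty":0,"tz":0.5,"ax":0,"ay":0,"az":0},{"jaw":-0.3,"tx":0,"ty":0,"tz":3,"ax":0,"ay":0,"az":0},{"jaw":-0.3,"tx":0,"ty":0,"tz":7,"ax":0,"ay":0,"az":0},{"jaw":-0.3,"tx":0,"ty":0,"tz":12,"ax":0,"ay":0,"az":0},{"jaw":-0.3,"tx":0,"ty":0,"tz":12,"ax":0,"ay":0,"az":0}]'
python3 - <<'E'
from rig import manip
import pickle
from lib import *
w=manip.get_image("wrist"); s=manip.get_state(); pickle.dump((w,s),open("w4.pkl","wb")); print(s["position"],s["ee_rot"],s["contact_force"],s["width"])
pot(w,"largest",(.439,.426),.03)
P=cloud(w).reshape(-1,3)
b=(P[:,2]>.026)&(P[:,2]<.033)&(np.hypot(*(P[:,:2]-[.439,.4265]).T)<.12)
q=P[b][:,:2]; h=q[cv2.convexHull(q.astype(np.float32),returnPoints=False)[:,0]]
print("block",q.min(0),q.max(0),np.median(P[b][:,2]),circ(h),cv2.minEnclosingCircle(q.astype(np.float32)))
E
```

```text
clock: 11.25
position: [0.4702, 0.4782, 0.2249]
ee_rot: [0.003, 0.259, 0.966, 0.004]
contact_force: [-0.2, -0.1, -0.3]
width: 0.03
gripper_force: 0.0
[0.46906002 0.47721174 0.22200216] [0.00154369 0.25917508 0.96582663 0.00219301] [-0.66087492  0.09774925 -0.55655508] 0.029957093820714344
largest n 2669 rim [0.4388 0.4257 0.0596] rimz 0.0899 | top n 492 [0.4677 0.4768 0.1317] r 0.0587 ang 60.6 rect ((468.1026611328125, 476.4670715332031), (9.984716415405273, 19.954010009765625), 59.88797378540039)
block [0.34282501 0.33358879] [0.53175286 0.52166146] 0.030350446103632744 [0.4371388  0.42723243 0.09437163] ((0.437404990196228, 0.42722874879837036), 0.09490352123975754)
```

```bash
python3 -m pendant '[{"jaw":0,"tx":-0.5,"ty":-60,"tz":1,"ax":0,"ay":0,"az":-20},{"jaw":0,"tx":-0.5,"ty":-60,"tz":1,"ax":0,"ay":0,"az":-20},{"jaw":0,"tx":-0.5,"ty":-60,"tz":1,"ax":0,"ay":0,"az":-20},{"jaw":0,"tx":-0.5,"ty":-60,"tz":1,"ax":0,"ay":0,"az":-20},{"jaw":0,"tx":-0.5,"ty":-60,"tz":1,"ax":0,"ay":0,"az":-20},{"jaw":0,"tx":-0.5,"ty":-60,"tz":1,"ax":0,"ay":0,"az":-20},{"jaw":0,"tx":-0.5,"ty":-60,"tz":1,"ax":0,"ay":0,"az":-20},{"jaw":0,"tx":-0.5,"ty":-60,"tz":1,"ax":0,"ay":0,"az":-20},{"jaw":0,"tx":-0.5,"ty":-60,"tz":1,"ax":0,"ay":0,"az":-20},{"jaw":0,"tx":-0.5,"ty":-60,"tz":1,"ax":0,"ay":0,"az":-20}]' 
python3 -m pendant '[{"jaw":0,"tx":-0.3,"ty":-6.5,"tz":0,"ax":0,"ay":0,"az":0},{"jaw":0,"tx":-0.3,"ty":-6.5,"tz":0,"ax":0,"ay":0,"az":0},{"jaw":0,"tx":-0.3,"ty":-6.5,"tz":0,"ax":0,"ay":0,"az":0}]'
cat > see.py <<'E'
import sys,pickle; from rig import manip; from lib import *
n,x,y,z0=sys.argv[1],*map(float,sys.argv[2:5])
w=manip.get_image("wrist"); s=manip.get_state(); pickle.dump((w,s),open(f"see_{s['clock']:.2f}.pkl","wb"))
e=s["ee_rot"]; print(s["position"].round(4),"y-ang %.1f"%(np.degrees(2*np.arctan2(e[2],e[1]))-90),s["contact_force"].round(2),s["width"].round(4))
pot(w,n,(x,y),z0)
E
python3 see.py second .495 -.162 0
```

```text
clock: 12.55
position: [0.462, -0.1261, 0.228]
ee_rot: [-0.001, 0.424, 0.906, -0.0]
contact_force: [1.1, 0.3, 0.6]
width: 0.0426
gripper_force: 0.0
clock: 12.92
position: [0.4593, -0.1882, 0.228]
ee_rot: [-0.002, 0.424, 0.906, 0.001]
contact_force: [-0.1, -0.0, -1.2]
width: 0.0428
gripper_force: 0.0Traceback (most recent call last):
  File "see.py", line 4, in <module>
    e=s["ee_rot"]; print(s["position"].round(4),"y-ang %.1f"%(np.degrees(2*np.arctan2(e[2],e[1]))-90),s["contact_force"].round(2),s["width"].round(4))
                                                                                                                                  ^^^^^^^^^^^^^^^^
AttributeError: 'float' object has no attribute 'round'
```

```bash
sed -i 's/s\["width"\].round(4)/round(s["width"],4)/' see.py; python3 see.py second .495 -.162 0
```

```text
[ 0.4597 -0.1872  0.2286] y-ang 40.0 [-0.11  0.32  0.52] 0.043
second n 1439 rim [ 0.4934 -0.1622  0.0449] rimz 0.0560 | top n 366 [ 0.4606 -0.1909  0.0978] r 0.0436 ang -138.8 rect ((460.7311096191406, -191.27774047851562), (9.946807861328125, 19.926292419433594), 41.32636260986328)
```

```bash
python3 -m pendant '[{"jaw":0.0,"tx":0,"ty":-0.2,"tz":-6,"ax":0,"ay":0,"az":1},{"jaw":0.0,"tx":0,"ty":-0.2,"tz":-10,"ax":0,"ay":0,"az":1},{"jaw":0.0,"tx":0,"ty":-0.2,"tz":-14,"ax":0,"ay":0,"az":1},{"jaw":0.0,"tx":0,"ty":-0.2,"tz":-16.3,"ax":0,"ay":0,"az":1},{"jaw":0.0,"tx":0,"ty":-0.2,"tz":-16.3,"ax":0,"ay":0,"az":1},{"jaw":-0.4,"tx":0,"ty":-0.2,"tz":-16.3,"ax":0,"ay":0,"az":1},{"jaw":-0.6,"tx":0,"ty":-0.2,"tz":-16.3,"ax":0,"ay":0,"az":1},{"jaw":-0.8,"tx":0,"ty":-0.2,"tz":-16.3,"ax":0,"ay":0,"az":1},{"jaw":-1,"tx":0,"ty":-0.2,"tz":-16.3,"ax":0,"ay":0,"az":1},{"jaw":-1,"tx":0,"ty":-0.2,"tz":-16.3,"ax":0,"ay":0,"az":1}]' 24; python3 -m pendant '[{"jaw":-1,"tx":0,"ty":0,"tz":0,"ax":0,"ay":0,"az":0},{"jaw":-1,"tx":0,"ty":0,"tz":0.5,"ax":0,"ay":0,"az":0},{"jaw":-1,"tx":0,"ty":0,"tz":2,"ax":0,"ay":0,"az":0},{"jaw":-1,"tx":0,"ty":0,"tz":4,"ax":0,"ay":0,"az":0},{"jaw":-1,"tx":0,"ty":0,"tz":7,"ax":0,"ay":0,"az":0},{"jaw":-1,"tx":0,"ty":0,"tz":10,"ax":0,"ay":0,"az":0},{"jaw":-1,"tx":0,"ty":0,"tz":13,"ax":0,"ay":0,"az":0},{"jaw":-1,"tx":0,"ty":0,"tz":16,"ax":0,"ay":0,"az":0},{"jaw":-1,"tx":0,"ty":0,"tz":18.5,"ax":0,"ay":0,"az":0},{"jaw":-1,"tx":0,"ty":0,"tz":18.5,"ax":0,"ay":0,"az":0}]'
```

```text
clock: 14.28
position: [0.4609, -0.1909, 0.0676]
ee_rot: [0.001, 0.415, 0.91, 0.0]
contact_force: [0.3, 1.3, 5.6]
width: 0.0096
gripper_force: 24.8
clock: 15.52
position: [0.4609, -0.1912, 0.253]
ee_rot: [0.002, 0.415, 0.91, -0.0]
contact_force: [-0.5, 0.1, -2.5]
width: 0.0095
gripper_force: 23.7
```

```bash
python3 -m pendant '[{"jaw":-1,"tx":0,"ty":2,"tz":0,"ax":0,"ay":0,"az":3},{"jaw":-1,"tx":0,"ty":6,"tz":0,"ax":0,"ay":0,"az":9},{"jaw":-1,"tx":0,"ty":12,"tz":0,"ax":0,"ay":0,"az":16},{"jaw":-1,"tx":0,"ty":18,"tz":0,"ax":0,"ay":0,"az":24},{"jaw":-1,"tx":0,"ty":24,"tz":0,"ax":0,"ay":0,"az":32},{"jaw":-1,"tx":0,"ty":30,"tz":0,"ax":0,"ay":0,"az":40},{"jaw":-1,"tx":-0.3,"ty":36,"tz":0,"ax":0,"ay":0,"az":48},{"jaw":-1,"tx":-0.6,"ty":42,"tz":0,"ax":0,"ay":0,"az":55},{"jaw":-1,"tx":-1,"ty":48,"tz":0,"ax":0,"ay":0,"az":60},{"jaw":-1,"tx":-1,"ty":53,"tz":0,"ax":0,"ay":0,"az":64}]'; python3 -m pendant '[{"jaw":-1,"tx":0,"ty":3.5,"tz":0,"ax":0,"ay":0,"az":1},{"jaw":-1,"tx":0,"ty":4.4,"tz":0,"ax":0,"ay":0,"az":1},{"jaw":-1,"tx":0,"ty":4.4,"tz":0,"ax":0,"ay":0,"az":1},{"jaw":-1,"tx":0,"ty":4.4,"tz":0,"ax":0,"ay":0,"az":1}]'; python3 see.py second .439 .426 .186
```

```text
clock: 16.77
position: [0.4474, 0.3419, 0.2495]
ee_rot: [-0.002, -0.133, 0.991, -0.0]
contact_force: [0.1, -0.5, -1.8]
width: 0.01
gripper_force: 23.7
clock: 17.27
position: [0.4497, 0.3821, 0.2509]
ee_rot: [-0.001, -0.138, 0.99, -0.001]
contact_force: [0.3, -0.8, -1.0]
width: 0.0097
gripper_force: 23.8
[0.4499 0.3821 0.2512] y-ang 105.9 [-0.44 -0.68 -2.22] 0.0096
second n 3125 rim [0.4379 0.4245 0.045 ] rimz 0.2395 | top n 3065 [0.4461 0.3815 0.2841] r 0.0438 ang -79.2 rect ((448.6778259277344, 382.3491516113281), (23.53575897216797, 37.010982513427734), 16.94078826904297)
```

```bash
python3 -m pendant '[{"jaw":-1,"tx":0.1,"ty":0.1,"tz":-2,"ax":0,"ay":0,"az":0},{"jaw":-1,"tx":0.1,"ty":0.1,"tz":-5,"ax":0,"ay":0,"az":0},{"jaw":-1,"tx":0.1,"ty":0.1,"tz":-8,"ax":0,"ay":0,"az":0},{"jaw":-1,"tx":0.1,"ty":0.1,"tz":-11,"ax":0,"ay":0,"az":0},{"jaw":-1,"tx":0.1,"ty":0.1,"tz":-13,"ax":0,"ay":0,"az":0},{"jaw":-1,"tx":0.1,"ty":0.1,"tz":-13.8,"ax":0,"ay":0,"az":0},{"jaw":-1,"tx":0.1,"ty":0.1,"tz":-14.2,"ax":0,"ay":0,"az":0},{"jaw":-1,"tx":0.1,"ty":0.1,"tz":-14.5,"ax":0,"ay":0,"az":0},{"jaw":-1,"tx":0.1,"ty":0.1,"tz":-14.6,"ax":0,"ay":0,"az":0},{"jaw":-1,"tx":0.1,"ty":0.1,"tz":-14.6,"ax":0,"ay":0,"az":0}]'; python3 -m pendant '[{"jaw":-1,"tx":0,"ty":0,"tz":-0.15,"ax":0,"ay":0,"az":0},{"jaw":-1,"tx":0,"ty":0,"tz":-0.2,"ax":0,"ay":0,"az":0},{"jaw":-1,"tx":0,"ty":0,"tz":-0.2,"ax":0,"ay":0,"az":0}]'; python3 -m pendant '[{"jaw":-1,"tx":0,"ty":0,"tz":-0.1,"ax":0,"ay":0,"az":0},{"jaw":-1,"tx":0,"ty":0,"tz":-0.1,"ax":0,"ay":0,"az":0}]'
```

```text
clock: 18.58
position: [0.4513, 0.3846, 0.1058]
ee_rot: [0.0, -0.139, 0.99, 0.0]
contact_force: [0.8, -0.1, -1.4]
width: 0.01
gripper_force: 23.8
clock: 18.95
position: [0.4511, 0.3844, 0.1033]
ee_rot: [-0.0, -0.139, 0.99, 0.0]
contact_force: [0.1, 0.6, -1.3]
width: 0.0094
gripper_force: 23.8
clock: 19.2
position: [0.451, 0.3843, 0.1022]
ee_rot: [-0.0, -0.139, 0.99, -0.0]
contact_force: [0.5, -0.2, -1.5]
width: 0.0098
gripper_force: 23.8
```

```bash
python3 -m pendant '[{"jaw":-1,"tx":0,"ty":0,"tz":-0.1,"ax":0,"ay":0,"az":0},{"jaw":-1,"tx":0,"ty":0,"tz":-0.1,"ax":0,"ay":0,"az":0}]'; python3 -m pendant '[{"jaw":-1,"tx":0,"ty":0,"tz":-0.1,"ax":0,"ay":0,"az":0},{"jaw":-1,"tx":0,"ty":0,"tz":-0.1,"ax":0,"ay":0,"az":0}]'
```

```text
clock: 19.45
position: [0.4512, 0.3844, 0.1016]
ee_rot: [0.0, -0.139, 0.99, 0.0]
contact_force: [-0.4, -0.9, 1.5]
width: 0.0093
gripper_force: 24.2
clock: 19.7
position: [0.4512, 0.3844, 0.1016]
ee_rot: [0.0, -0.139, 0.99, 0.0]
contact_force: [-1.6, -2.6, 7.4]
width: 0.0096
gripper_force: 25.0
```

```bash
python3 -m pendant '[{"jaw":-0.7,"tx":0,"ty":0,"tz":0.1,"ax":0,"ay":0,"az":0},{"jaw":-0.4,"tx":0,"ty":0,"tz":0.1,"ax":0,"ay":0,"az":0},{"jaw":-0.3,"tx":0,"ty":0,"tz":0.1,"ax":0,"ay":0,"az":0},{"jaw":-0.3,"tx":0,"ty":0,"tz":0.5,"ax":0,"ay":0,"az":0},{"jaw":-0.3,"tx":0,"ty":0,"tz":3,"ax":0,"ay":0,"az":0},{"jaw":-0.3,"tx":0,"ty":0,"tz":7,"ax":0,"ay":0,"az":0},{"jaw":-0.3,"tx":0,"ty":0,"tz":12,"ax":0,"ay":0,"az":0},{"jaw":-0.3,"tx":0,"ty":0,"tz":12,"ax":0,"ay":0,"az":0}]'; python3 see.py second .439 .426 .034; python3 see.py largest .439 .426 .03
```

```text
clock: 20.7
position: [0.4535, 0.386, 0.2253]
ee_rot: [0.005, -0.139, 0.99, 0.002]
contact_force: [-0.3, 0.1, -0.3]
width: 0.0299
gripper_force: 0.0
[0.4521 0.3851 0.2226] y-ang 106.0 [ 0.01  0.11 -0.22] 0.0299
second n 4545 rim [0.4386 0.4232 0.0571] rimz 0.0899 | top n 927 [0.459  0.4285 0.1316] r 0.0211 ang 14.6 rect ((459.8630676269531, 429.8824157714844), (107.15679931640625, 20.113361358642578), 79.63195037841797)
[0.4511 0.3844 0.2208] y-ang 106.0 [ 0.33 -0.07 -1.07] 0.0301
largest n 4505 rim [0.4381 0.423  0.0569] rimz 0.0900 | top n 944 [0.4591 0.429  0.1315] r 0.0218 ang 15.9 rect ((459.9997863769531, 429.7850341796875), (107.0522689819336, 20.228145599365234), 79.61405944824219)
```

```bash
cat > nest.py <<'E'
import glob,os,pickle,sys; from lib import *
w,s=pickle.load(open(max(glob.glob("see_*.pkl"),key=os.path.getmtime),"rb"))
P=cloud(w).reshape(-1,3); col=w["pixels"].reshape(-1,3).astype(int); sat=col.max(1)-col.min(1)
m=(abs(P[:,2]-.09)<.004)&(sat<50)&(col.mean(1)>60); Q=P[m]
for n,R in zip(sys.argv[1:],[POTS[a][0]/2-.0015 for a in sys.argv[1:]]):
    c=np.array([.4388,.4257])
    for g in(.006,.005,.0035,.0035):
        r=np.hypot(*(Q[:,:2]-c).T); k=abs(r-R)<g; c=circ(Q[k][:,:2])[:2]
    A=np.c_[Q[k][:,:2]-c,np.ones(k.sum())]
    print(n,c.round(4),k.sum(),"plane",np.linalg.lstsq(A,Q[k][:,2],rcond=None)[0].round(4))
E
python3 nest.py largest second
```

```text
largest [0.4387 0.4246] 2596 plane [-0.0058 -0.0064  0.0896]
second [0.4393 0.4266] 1897 plane [-0.0067 -0.0081  0.0897]
```

```bash
python3 -m pendant '[{"jaw":0,"tx":6.5,"ty":-21,"tz":0.5,"ax":0,"ay":0,"az":40},{"jaw":0,"tx":6.5,"ty":-21,"tz":0.5,"ax":0,"ay":0,"az":40},{"jaw":0,"tx":6.5,"ty":-21,"tz":0.5,"ax":0,"ay":0,"az":40},{"jaw":0,"tx":6.5,"ty":-21,"tz":0.5,"ax":0,"ay":0,"az":40},{"jaw":0,"tx":6.5,"ty":-21,"tz":0.5,"ax":0,"ay":0,"az":40},{"jaw":0,"tx":6.5,"ty":-21,"tz":0.5,"ax":0,"ay":0,"az":40},{"jaw":0,"tx":6.5,"ty":-21,"tz":0.5,"ax":0,"ay":0,"az":40}]'; python3 see.py third .4925 .1908 0
```

```text
clock: 21.68
position: [0.5154, 0.1755, 0.2247]
ee_rot: [-0.001, -0.47, 0.883, 0.0]
contact_force: [0.1, 0.5, -0.7]
width: 0.0425
gripper_force: 0.0
[0.5155 0.1756 0.2249] y-ang 146.0 [-0.39 -0.55 -0.64] 0.0426
third n 943 rim [0.4917 0.1909 0.032 ] rimz 0.0520 | top n 365 [0.5182 0.1752 0.0936] r 0.0308 ang -30.8 rect ((518.3038330078125, 175.27589416503906), (19.20321273803711, 9.959640502929688), 59.26710891723633)
```

```bash
python3 -m pendant '[{"jaw":0.0,"tx":0.2,"ty":0.1,"tz":-6,"ax":0,"ay":0,"az":3},{"jaw":0.0,"tx":0.2,"ty":0.1,"tz":-10,"ax":0,"ay":0,"az":3},{"jaw":0.0,"tx":0.2,"ty":0.1,"tz":-14,"ax":0,"ay":0,"az":3},{"jaw":0.0,"tx":0.2,"ty":0.1,"tz":-16.4,"ax":0,"ay":0,"az":3},{"jaw":0.0,"tx":0.2,"ty":0.1,"tz":-16.4,"ax":0,"ay":0,"az":3},{"jaw":-0.4,"tx":0.2,"ty":0.1,"tz":-16.4,"ax":0,"ay":0,"az":3},{"jaw":-0.6,"tx":0.2,"ty":0.1,"tz":-16.4,"ax":0,"ay":0,"az":3},{"jaw":-0.8,"tx":0.2,"ty":0.1,"tz":-16.4,"ax":0,"ay":0,"az":3},{"jaw":-1,"tx":0.2,"ty":0.1,"tz":-16.4,"ax":0,"ay":0,"az":3},{"jaw":-1,"tx":0.2,"ty":0.1,"tz":-16.4,"ax":0,"ay":0,"az":3}]' 24; python3 -m pendant '[{"jaw":-1,"tx":0,"ty":0,"tz":0,"ax":0,"ay":0,"az":0},{"jaw":-1,"tx":0,"ty":0,"tz":0.5,"ax":0,"ay":0,"az":0},{"jaw":-1,"tx":0,"ty":0,"tz":2,"ax":0,"ay":0,"az":0},{"jaw":-1,"tx":0,"ty":0,"tz":4,"ax":0,"ay":0,"az":0},{"jaw":-1,"tx":0,"ty":0,"tz":7,"ax":0,"ay":0,"az":0},{"jaw":-1,"tx":0,"ty":0,"tz":10,"ax":0,"ay":0,"az":0},{"jaw":-1,"tx":0,"ty":0,"tz":13,"ax":0,"ay":0,"az":0},{"jaw":-1,"tx":0,"ty":0,"tz":16,"ax":0,"ay":0,"az":0},{"jaw":-1,"tx":0,"ty":0,"tz":19,"ax":0,"ay":0,"az":0},{"jaw":-1,"tx":0,"ty":0,"tz":19,"ax":0,"ay":0,"az":0}]'
```

```text
clock: 22.98
position: [0.519, 0.1757, 0.0627]
ee_rot: [0.001, -0.492, 0.871, -0.0]
contact_force: [0.2, 0.4, 5.6]
width: 0.0097
gripper_force: 24.4
clock: 24.22
position: [0.5196, 0.1757, 0.2546]
ee_rot: [0.003, -0.492, 0.871, -0.001]
contact_force: [-0.8, -0.1, -1.3]
width: 0.0101
gripper_force: 23.4
```

```bash
python3 -m pendant '[{"jaw":-1,"tx":-0.4,"ty":2,"tz":0,"ax":0,"ay":0,"az":3},{"jaw":-1,"tx":-1.2,"ty":6,"tz":0,"ax":0,"ay":0,"az":8},{"jaw":-1,"tx":-2.2,"ty":11,"tz":0,"ax":0,"ay":0,"az":13},{"jaw":-1,"tx":-3.2,"ty":16,"tz":0,"ax":0,"ay":0,"az":18},{"jaw":-1,"tx":-4.2,"ty":21,"tz":0,"ax":0,"ay":0,"az":21},{"jaw":-1,"tx":-4.7,"ty":23.5,"tz":0,"ax":0,"ay":0,"az":23},{"jaw":-1,"tx":-4.9,"ty":24.7,"tz":0,"ax":0,"ay":0,"az":23},{"jaw":-1,"tx":-4.9,"ty":24.7,"tz":0,"ax":0,"ay":0,"az":23},{"jaw":-1,"tx":-4.9,"ty":24.7,"tz":0,"ax":0,"ay":0,"az":23}]'; python3 see.py third .439 .426 .191
```

```text
clock: 25.35
position: [0.4692, 0.4214, 0.251]
ee_rot: [-0.001, -0.655, 0.755, -0.0]
contact_force: [-0.0, -0.1, -0.9]
width: 0.01
gripper_force: 23.4
[0.4693 0.4212 0.2512] y-ang 171.9 [-0.74  0.07 -0.21] 0.0096
third n 2148 rim [0.4381 0.4255 0.032 ] rimz 0.2405 | top n 3011 [0.4681 0.4182 0.2848] r 0.0309 ang -13.7 rect ((469.743896484375, 421.091796875), (23.864675521850586, 39.2568244934082), 81.76283264160156)
```

```bash
python3 -m pendant '[{"jaw":-1,"tx":0.1,"ty":0.1,"tz":-2,"ax":0,"ay":0,"az":0},{"jaw":-1,"tx":0.1,"ty":0.1,"tz":-5,"ax":0,"ay":0,"az":0},{"jaw":-1,"tx":0.1,"ty":0.1,"tz":-8,"ax":0,"ay":0,"az":0},{"jaw":-1,"tx":0.1,"ty":0.1,"tz":-11,"ax":0,"ay":0,"az":0},{"jaw":-1,"tx":0.1,"ty":0.1,"tz":-13,"ax":0,"ay":0,"az":0},{"jaw":-1,"tx":0.1,"ty":0.1,"tz":-13.8,"ax":0,"ay":0,"az":0},{"jaw":-1,"tx":0.1,"ty":0.1,"tz":-14.2,"ax":0,"ay":0,"az":0},{"jaw":-1,"tx":0.1,"ty":0.1,"tz":-14.5,"ax":0,"ay":0,"az":0},{"jaw":-1,"tx":0.1,"ty":0.1,"tz":-14.7,"ax":0,"ay":0,"az":0},{"jaw":-1,"tx":0.1,"ty":0.1,"tz":-14.7,"ax":0,"ay":0,"az":0}]'; python3 -m pendant '[{"jaw":-1,"tx":0,"ty":0,"tz":-0.1,"ax":0,"ay":0,"az":0},{"jaw":-1,"tx":0,"ty":0,"tz":-0.2,"ax":0,"ay":0,"az":0},{"jaw":-1,"tx":0,"ty":0,"tz":-0.2,"ax":0,"ay":0,"az":0}]'; python3 -m pendant '[{"jaw":-1,"tx":0,"ty":0,"tz":-0.1,"ax":0,"ay":0,"az":0},{"jaw":-1,"tx":0,"ty":0,"tz":-0.1,"ax":0,"ay":0,"az":0}]'
```

```text
clock: 26.65
position: [0.4702, 0.4235, 0.1047]
ee_rot: [0.0, -0.656, 0.755, 0.0]
contact_force: [0.5, -0.3, -0.4]
width: 0.01
gripper_force: 23.4
clock: 27.02
position: [0.47, 0.4234, 0.1022]
ee_rot: [-0.0, -0.656, 0.755, 0.0]
contact_force: [0.1, 0.4, -0.3]
width: 0.0098
gripper_force: 23.5
clock: 27.28
position: [0.4701, 0.4234, 0.1012]
ee_rot: [-0.0, -0.656, 0.755, 0.0]
contact_force: [-0.9, 0.2, -1.4]
width: 0.0095
gripper_force: 23.5
```

```bash
python3 -m pendant '[{"jaw":-1,"tx":0,"ty":0,"tz":-0.1,"ax":0,"ay":0,"az":0},{"jaw":-1,"tx":0,"ty":0,"tz":-0.1,"ax":0,"ay":0,"az":0}]'; python3 -m pendant '[{"jaw":-1,"tx":0,"ty":0,"tz":-0.1,"ax":0,"ay":0,"az":0},{"jaw":-1,"tx":0,"ty":0,"tz":-0.1,"ax":0,"ay":0,"az":0}]'
```

```text
clock: 27.52
position: [0.4703, 0.4235, 0.1007]
ee_rot: [0.0, -0.656, 0.755, -0.0]
contact_force: [-0.4, -0.6, 2.0]
width: 0.0095
gripper_force: 23.8
clock: 27.78
position: [0.4704, 0.4234, 0.1007]
ee_rot: [0.001, -0.656, 0.755, -0.0]
contact_force: [-1.5, -2.0, 7.2]
width: 0.0099
gripper_force: 24.6
```

```bash
python3 -m pendant '[{"jaw":-0.7,"tx":0,"ty":0,"tz":0.1,"ax":0,"ay":0,"az":0},{"jaw":-0.4,"tx":0,"ty":0,"tz":0.1,"ax":0,"ay":0,"az":0},{"jaw":-0.4,"tx":0,"ty":0,"tz":0.1,"ax":0,"ay":0,"az":0},{"jaw":-0.4,"tx":0,"ty":0,"tz":0.5,"ax":0,"ay":0,"az":0},{"jaw":-0.4,"tx":0,"ty":0,"tz":3,"ax":0,"ay":0,"az":0},{"jaw":-0.4,"tx":0,"ty":0,"tz":7,"ax":0,"ay":0,"az":0},{"jaw":-0.4,"tx":0,"ty":0,"tz":12,"ax":0,"ay":0,"az":0},{"jaw":-0.4,"tx":0,"ty":0,"tz":12,"ax":0,"ay":0,"az":0}]'; python3 see.py third .439 .426 .038; python3 nest.py largest second third
```

```text
clock: 28.78
position: [0.4724, 0.4251, 0.2246]
ee_rot: [0.005, -0.656, 0.755, -0.0]
contact_force: [0.5, 0.6, -0.2]
width: 0.0258
gripper_force: 0.0
[0.4711 0.4241 0.2218] y-ang 172.0 [-0.77  0.04  0.01] 0.0257
third n 4069 rim [0.4399 0.428  0.0443] rimz 0.0898 | top n 1341 [0.462  0.4177 0.1315] r 0.0244 ang -24.9 rect ((463.1482849121094, 427.4542236328125), (103.51455688476562, 25.40008544921875), 79.90985107421875)
largest [0.4395 0.4244] 2694 plane [ 0.0026 -0.0072  0.0896]
second [0.4402 0.4264] 1938 plane [ 0.0029 -0.0099  0.0897]
third [0.4395 0.4274] 1220 plane [ 0.001  -0.0113  0.0897]
```

```bash
python3 -m pendant '[{"jaw":-0.2,"tx":15.3,"ty":-38.8,"tz":0.3,"ax":0,"ay":0,"az":-93},{"jaw":-0.2,"tx":15.3,"ty":-38.8,"tz":0.3,"ax":0,"ay":0,"az":-93},{"jaw":-0.2,"tx":15.3,"ty":-38.8,"tz":0.3,"ax":0,"ay":0,"az":-93},{"jaw":-0.2,"tx":15.3,"ty":-38.8,"tz":0.3,"ax":0,"ay":0,"az":-93},{"jaw":-0.2,"tx":15.3,"ty":-38.8,"tz":0.3,"ax":0,"ay":0,"az":-93},{"jaw":-0.2,"tx":15.3,"ty":-38.8,"tz":0.3,"ax":0,"ay":0,"az":-93},{"jaw":-0.2,"tx":15.3,"ty":-38.8,"tz":0.3,"ax":0,"ay":0,"az":-93},{"jaw":-0.2,"tx":15.3,"ty":-38.8,"tz":0.3,"ax":0,"ay":0,"az":-93},{"jaw":-0.2,"tx":15.3,"ty":-38.8,"tz":0.3,"ax":0,"ay":0,"az":-93},{"jaw":-0.2,"tx":15.3,"ty":-38.8,"tz":0.3,"ax":0,"ay":0,"az":-93}]'; python3 see.py smallest .6215 .0187 0
python3 - <<'E'
import glob,os,pickle; from lib import *
w,s=pickle.load(open(max(glob.glob("see_*.pkl"),key=os.path.getmtime),"rb")); cv2.imwrite("pics/w5.png",w["pixels"])
P=cloud(w).reshape(-1,3); hsv=cv2.cvtColor(w["pixels"],cv2.COLOR_BGR2HSV).reshape(-1,3)
m=(hsv[:,1]>190)&(hsv[:,2]>100)&(P[:,2]>.04)&(P[:,2]<.1)&(np.hypot(*(P[:,:2]-[.62,.03]).T)<.15)
d=P[m][:,:2]-[.6245,.036]; a=np.radians(79); e=np.c_[d@[np.cos(a),np.sin(a)],d@[-np.sin(a),np.cos(a)]]
k=abs(e[:,1])<.02; print("radial gaps +:",e[k&(e[:,0]>0),0].min() if (k&(e[:,0]>0)).any() else None,"-:",e[k&(e[:,0]<0),0].max() if (k&(e[:,0]<0)).any() else None)
E
```

```text
clock: 30.08
position: [0.6223, 0.0352, 0.2207]
ee_rot: [-0.002, 0.096, 0.995, -0.0]
contact_force: [0.2, -0.0, -0.4]
width: 0.0339
gripper_force: 0.0
[0.6224 0.0354 0.221 ] y-ang 79.1 [-0.45  0.98 -0.13] 0.0341
smallest n 512 rim [0.6205 0.0191 0.019 ] rimz 0.0482 | top n 367 [0.6248 0.0365 0.0897] r 0.0180 ang 76.0 rect ((625.5833740234375, 36.409423828125), (10.048467636108398, 20.205883026123047), 74.42633056640625)
radial gaps +: 0.050162277066514556 -: None
```

View pics/w5.png

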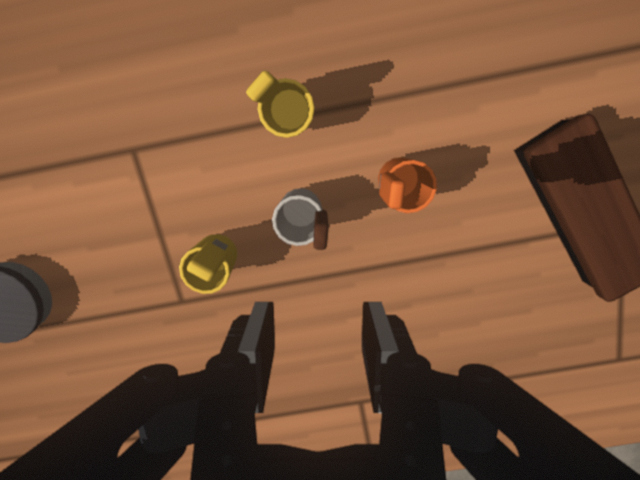

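The wrist view shows the smallest pot at (298,219) with its grip at (320,229). The orange look-alike at (408,185) is about 50 mm away radially, outside the finger backs.

```bash
python3 -m pendant '[{"jaw":-0.2,"tx":0.2,"ty":0.2,"tz":-6,"ax":0,"ay":0,"az":-4},{"jaw":-0.2,"tx":0.2,"ty":0.2,"tz":-10,"ax":0,"ay":0,"az":-4},{"jaw":-0.2,"tx":0.2,"ty":0.2,"tz":-14,"ax":0,"ay":0,"az":-4},{"jaw":-0.2,"tx":0.2,"ty":0.2,"tz":-16.5,"ax":0,"ay":0,"az":-4},{"jaw":-0.2,"tx":0.2,"ty":0.2,"tz":-16.5,"ax":0,"ay":0,"az":-4},{"jaw":-0.4,"tx":0.2,"ty":0.2,"tz":-16.5,"ax":0,"ay":0,"az":-4},{"jaw":-0.6,"tx":0.2,"ty":0.2,"tz":-16.5,"ax":0,"ay":0,"az":-4},{"jaw":-0.8,"tx":0.2,"ty":0.2,"tz":-16.5,"ax":0,"ay":0,"az":-4},{"jaw":-1,"tx":0.2,"ty":0.2,"tz":-16.5,"ax":0,"ay":0,"az":-4},{"jaw":-1,"tx":0.2,"ty":0.2,"tz":-16.5,"ax":0,"ay":0,"az":-4}]' 24; python3 -m pendant '[{"jaw":-1,"tx":0,"ty":0,"tz":0,"ax":0,"ay":0,"az":0},{"jaw":-1,"tx":0,"ty":0,"tz":0.5,"ax":0,"ay":0,"az":0},{"jaw":-1,"tx":0,"ty":0,"tz":2,"ax":0,"ay":0,"az":0},{"jaw":-1,"tx":0,"ty":0,"tz":4,"ax":0,"ay":0,"az":0},{"jaw":-1,"tx":0,"ty":0,"tz":7,"ax":0,"ay":0,"az":0},{"jaw":-1,"tx":0,"ty":0,"tz":10,"ax":0,"ay":0,"az":0},{"jaw":-1,"tx":0,"ty":0,"tz":13,"ax":0,"ay":0,"az":0},{"jaw":-1,"tx":0,"ty":0,"tz":16,"ax":0,"ay":0,"az":0},{"jaw":-1,"tx":0,"ty":0,"tz":19,"ax":0,"ay":0,"az":0},{"jaw":-1,"tx":0,"ty":0,"tz":19.5,"ax":0,"ay":0,"az":0}]'
```

```text
clock: 31.38
position: [0.626, 0.0373, 0.0589]
ee_rot: [0.001, 0.131, 0.991, 0.0]
contact_force: [-0.7, -0.2, 6.4]
width: 0.0098
gripper_force: 24.4
clock: 32.62
position: [0.6263, 0.0374, 0.2554]
ee_rot: [0.003, 0.131, 0.991, 0.0]
contact_force: [-0.0, -0.0, -1.0]
width: 0.0097
gripper_force: 23.5
```

```bash
python3 -m pendant '[{"jaw":-1,"tx":-1,"ty":2,"tz":0,"ax":0,"ay":0,"az":4},{"jaw":-1,"tx":-3,"ty":6,"tz":0,"ax":0,"ay":0,"az":12},{"jaw":-1,"tx":-5.5,"ty":11,"tz":0,"ax":0,"ay":0,"az":20},{"jaw":-1,"tx":-8,"ty":16,"tz":0,"ax":0,"ay":0,"az":28},{"jaw":-1,"tx":-10.5,"ty":21,"tz":0,"ax":0,"ay":0,"az":36},{"jaw":-1,"tx":-13,"ty":26,"tz":0,"ax":0,"ay":0,"az":44},{"jaw":-1,"tx":-15.5,"ty":31,"tz":0,"ax":0,"ay":0,"az":52},{"jaw":-1,"tx":-18,"ty":36,"tz":0,"ax":0,"ay":0,"az":60},{"jaw":-1,"tx":-19.5,"ty":39,"tz":0,"ax":0,"ay":0,"az":64},{"jaw":-1,"tx":-20,"ty":40.2,"tz":0,"ax":0,"ay":0,"az":65}]';  python3 -m pendant '[{"jaw":-1,"tx":0,"ty":0,"tz":0,"ax":0,"ay":0,"az":0},{"jaw":-1,"tx":0,"ty":0,"tz":0,"ax":0,"ay":0,"az":0}]'; python3 see.py smallest .4395 .427 .195
```

```text
clock: 33.88
position: [0.4235, 0.4405, 0.2511]
ee_rot: [-0.001, -0.423, 0.906, -0.0]
contact_force: [-0.3, -0.2, -0.1]
width: 0.0096
gripper_force: 23.5
clock: 34.12
position: [0.4258, 0.438, 0.2521]
ee_rot: [-0.0, -0.421, 0.907, -0.001]
contact_force: [-0.2, -0.0, -0.8]
width: 0.0094
gripper_force: 23.5
[0.4259 0.438  0.2522] y-ang 139.8 [-0.47 -0.09 -0.1 ] 0.0101
smallest n 1354 rim [0.439  0.4267 0.0191] rimz 0.2414 | top n 3245 [0.4231 0.4357 0.2853] r 0.0183 ang 150.5 rect ((425.1720275878906, 438.1221923828125), (23.63748550415039, 37.18267822265625), 49.37663650512695)
```

```bash
python3 -m pendant '[{"jaw":-1,"tx":0,"ty":0,"tz":-2,"ax":0,"ay":0,"az":0},{"jaw":-1,"tx":0,"ty":0,"tz":-5,"ax":0,"ay":0,"az":0},{"jaw":-1,"tx":0,"ty":0,"tz":-8,"ax":0,"ay":0,"az":0},{"jaw":-1,"tx":0,"ty":0,"tz":-11,"ax":0,"ay":0,"az":0},{"jaw":-1,"tx":0,"ty":0,"tz":-13,"ax":0,"ay":0,"az":0},{"jaw":-1,"tx":0,"ty":0,"tz":-13.8,"ax":0,"ay":0,"az":0},{"jaw":-1,"tx":0,"ty":0,"tz":-14.2,"ax":0,"ay":0,"az":0},{"jaw":-1,"tx":0,"ty":0,"tz":-14.5,"ax":0,"ay":0,"az":0},{"jaw":-1,"tx":0,"ty":0,"tz":-14.8,"ax":0,"ay":0,"az":0},{"jaw":-1,"tx":0,"ty":0,"tz":-14.8,"ax":0,"ay":0,"az":0}]'; python3 -m pendant '[{"jaw":-1,"tx":0,"ty":0,"tz":-0.1,"ax":0,"ay":0,"az":0},{"jaw":-1,"tx":0,"ty":0,"tz":-0.2,"ax":0,"ay":0,"az":0},{"jaw":-1,"tx":0,"ty":0,"tz":-0.2,"ax":0,"ay":0,"az":0}]'; python3 -m pendant '[{"jaw":-1,"tx":0,"ty":0,"tz":-0.1,"ax":0,"ay":0,"az":0},{"jaw":-1,"tx":0,"ty":0,"tz":-0.1,"ax":0,"ay":0,"az":0}]'
```

```text
clock: 35.42
position: [0.4251, 0.4395, 0.1045]
ee_rot: [0.0, -0.422, 0.906, 0.0]
contact_force: [-0.5, -1.0, -0.5]
width: 0.0099
gripper_force: 23.5
clock: 35.8
position: [0.425, 0.4394, 0.1023]
ee_rot: [-0.0, -0.422, 0.906, 0.0]
contact_force: [-0.2, -0.3, -1.6]
width: 0.0097
gripper_force: 23.5
clock: 36.05
position: [0.4251, 0.4393, 0.1012]
ee_rot: [-0.0, -0.422, 0.906, 0.0]
contact_force: [0.2, 0.6, -1.5]
width: 0.0095
gripper_force: 23.5
```

```bash
python3 -m pendant '[{"jaw":-1,"tx":0,"ty":0,"tz":-0.1,"ax":0,"ay":0,"az":0},{"jaw":-1,"tx":0,"ty":0,"tz":-0.1,"ax":0,"ay":0,"az":0}]'; python3 -m pendant '[{"jaw":-1,"tx":0,"ty":0,"tz":-0.1,"ax":0,"ay":0,"az":0},{"jaw":-1,"tx":0,"ty":0,"tz":-0.1,"ax":0,"ay":0,"az":0}]'
```

```text
clock: 36.3
position: [0.4252, 0.4395, 0.1009]
ee_rot: [0.0, -0.422, 0.906, 0.0]
contact_force: [-2.4, -0.7, 3.5]
width: 0.0096
gripper_force: 24.1
clock: 36.55
position: [0.4252, 0.4395, 0.1008]
ee_rot: [0.0, -0.422, 0.906, 0.0]
contact_force: [-2.7, -2.1, 9.1]
width: 0.0099
gripper_force: 24.9
```

Contact is confirmed, so I'll release and rise clear.

```bash
python3 -m pendant '[{"jaw":-0.7,"tx":0,"ty":0,"tz":0.1,"ax":0,"ay":0,"az":0},{"jaw":-0.5,"tx":0,"ty":0,"tz":0.1,"ax":0,"ay":0,"az":0},{"jaw":-0.5,"tx":0,"ty":0,"tz":0.1,"ax":0,"ay":0,"az":0},{"jaw":-0.5,"tx":0,"ty":0,"tz":0.5,"ax":0,"ay":0,"az":0},{"jaw":-0.5,"tx":0,"ty":0,"tz":3,"ax":0,"ay":0,"az":0},{"jaw":-0.5,"tx":0,"ty":0,"tz":7,"ax":0,"ay":0,"az":0},{"jaw":-0.5,"tx":0,"ty":0,"tz":12,"ax":0,"ay":0,"az":0},{"jaw":-0.5,"tx":0,"ty":0,"tz":12,"ax":0,"ay":0,"az":0},{"jaw":-0.5,"tx":0,"ty":0,"tz":12,"ax":0,"ay":0,"az":0}]'; python3 see.py smallest .4395 .427 .042; python3 nest.py largest second third smallest
python3 - <<'E'
import glob,os,pickle,cv2
w,s=pickle.load(open(max(glob.glob("see_*.pkl"),key=os.path.getmtime),"rb")); cv2.imwrite("pics/w6.png",w["pixels"])
E
```

```text
clock: 37.67
position: [0.4248, 0.4392, 0.2192]
ee_rot: [-0.0, -0.422, 0.906, 0.0]
contact_force: [0.5, 0.1, -0.6]
width: 0.0211
gripper_force: 0.0
[0.4245 0.4389 0.2183] y-ang 140.0 [ 0.02  0.06 -0.23] 0.0214
smallest n 3344 rim [0.4358 0.4313 0.0354] rimz 0.0900 | top n 1372 [0.4474 0.4189 0.1316] r 0.0170 ang -47.2 rect ((440.1282958984375, 413.2623291015625), (58.90078353881836, 60.87251281738281), 70.12153625488281)
largest [0.4389 0.4247] 2647 plane [-0.0048 -0.0039  0.0896]
second [0.4395 0.4266] 1689 plane [-0.007  -0.0068  0.0898]
third [0.4388 0.4276] 1231 plane [-0.0074 -0.0066  0.0898]
smallest [0.4384 0.4283] 693 plane [-0.0011 -0.0122  0.0897]
```

View pics/w6.png

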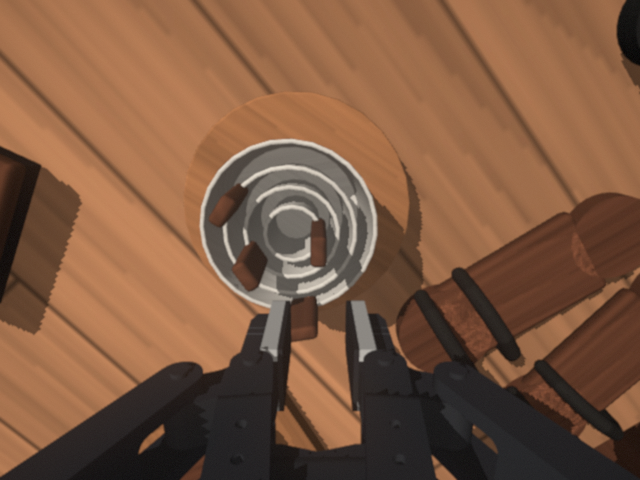

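The view shows all four pots nested and concentric around (290,225) on the block, with level rims and the gripper clear.

```bash
python3 -c "
from rig import manip
print(manip.sign_off())"
```

```text
the job is handed in; nothing more can be done
None
```

All four pots are nested by size on the cutting block, released and level with their centres within about 4 mm, and the job is handed in at about 38 s; the hand-in gave no verdict, and I did not re-measure the brush, tin and heel at the end, though no contact with them showed.

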